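# Hang up the depth gauge with an S-hook

### The arm

A 6-joint arm with a two-finger parallel gripper is mounted at the origin on the work surface. World frame = base frame: x ahead of the robot, y to its left, z up, the work surface at z = 0. Lengths are in m, angles in rad, forces in N, time in s.
With the tool pointing down it reaches from about 0.25 to 0.725 m from the base axis. Payload 9.7 kg.
Tool frame: the origin (TCP) lies between the finger pads; the fingertips stand 11 mm ahead of it and the grasp point (between the pads) lies 8 mm behind it; z points along the fingers, y is the line along which they close (so a half turn about z gives the same grasp; the last joint's range is limited). The gripper opens to 85 mm and grips with 20 to 120 N. Pads are 22 mm wide; open, the fingers measure 114 mm over their backs; the gripper's body (76 mm by 85 mm) begins 54 mm behind the grasp point. The pads swing forward as they close: fully open they stand 13 mm farther back than shut.
Start: joints at [-1.337, 0.087, 0.176, 1.66, 0, 1.571], TCP at [0.127, -0.535, 0.242] pointing down, gripper open.
Joint ranges: [-3.13, 3.13], [-0.85, 1.81], [-1.15, 1.24], [-2.2, 2.28], [-1.44, 1.52], [-3.14, 3.14]. Speed limits (rad/s): [2.22, 2.22, 2.57, 3.14, 3.14, 3.14].

### API

Orientations are given as a unit quaternion [w, x, y, z].
In Python, from cell import observe, camera, camera_model, finish_job gives the robot as it stands.
- The arm moves only by the shell command python3 -m crank 'ROWS' [OPENING] [FORCE]. ROWS is JSON, a list of rows, each a list of 6 numbers: the shift along the tool's x, y, z in mm, then the turn, a rotation vector about the tool's x, y, z in degrees. A call has 1 to 10 rows; each row is the pose to reach, as a shift and turn from the pose commanded when the call began, along the tool's axes at that moment; what a row does not reach only later rows make up. A row lasts 1/12 s, in which the tool goes at most 41.7 mm and 7.16 degrees, less where a joint would pass 70% of its speed; a pose out of reach is approached as far as the arm can. A call with a gripper value outside its range is refused whole. OPENING is the closure in counts, from 0 (fully open) to 255 (shut), set as the call begins (- or left out, the last holds). The fingers move at their own pace and stop on an object; FORCE is the grip in N (left out, the last holds). Time passes only in rows, so rows that repeat a pose let the fingers close. It gives the time, the measured TCP pose, the force, the opening and the grip force at its end, in the units of the state.
- observe(): the state, without advancing time (a new reading comes with each control period).
- camera(name): name is "scene" or "top" or "wrist"; returns the picture (384x512x3 uint8, red, green, blue); there is no depth.
- camera_model(name): a dict with "K" (3x3 intrinsics, pixels), "k1" (the pictures are not rectified: a ray, as slopes to the right and down, at radius r is drawn at 1 + k1 r^2 times it, then the intrinsics apply), "camera_from_world" (4x4, takes a point from world to camera coordinates); the wrist camera has in their place "tool_from_camera" (4x4, takes a point from camera to tool coordinates, whose origin is the TCP and whose axes are the flange's). Camera axes: x right, y down, z forward; pixel columns grow to the right and rows downward; lengths in m; the calibration is good to about 2 mm. A picture is of the moment at which its call begins: read the wrist's pose just before it. camera_model takes no time and is no camera call.
- finish_job(): hands the job in; it is judged then, once.
The state is a dict: "clock": time; "joints": joint angles; "joint_velocities": joint speeds; "joint_efforts": joint torques, N m; "ee_pos": TCP position; "ee_rot": TCP orientation; "ft_force": force on the tool from outside, world axes, zero at the start; "wrist_torque": the same for the moment, N m; "gripper_width": finger opening in m; "finger_force": force on a finger pad.
Only numpy, scipy, OpenCV 4.12 (cv2) and the standard library are available. Lean on these libraries where they do the work, as an engineer would, in place of code of your own. Each camera call takes 0.05 s, during which the arm holds its last target. There are 200 camera calls.

### The job

Put the blue depth gauge away: take the S-hook by its brass block, work its lower end through the small hole at the top of the gauge's steel rule, lift the gauge out of its rest with the hook and hang the hook's upper end over the rod of the rail. Feel your way gently - never jab, knock or drop the gauge, and do not touch it with the gripper - and let go with gauge and hook hanging securely on the rod, with no more than a gentle sway, and nothing else disturbed.

Things in the scene. Friction and masses are not known exactly. Their poses are not given: they have to be found in the camera images.
- hook_grip (a point): Grasp point of the S-hook (5 mm steel wire, 114 mm tall, 80 g, flat in its x-z plane, z up). On the shank axis inside its brass block, 14 (x) x 12 (y) mm, 44 mm tall: 13 mm below the block's top, 31 mm above its bottom, which rests on the oak block. Grip from above, fingers on the faces looking along y. Lift straight up, 55 mm or more, out of the oak block's slot.
- hook: The S-hook's LOWER crook. Origin on the shank axis, 77 mm straight below hook_grip. Wire centre line in (x, z) mm from here: brass block's bottom (0,46), (6,41), (23,34), (28,29), (29,6), flat bottom from (25,0) to (17,0), (13,3), free end (9,11). So it opens upwards and to -x; underside at z -2.5, top of the free end at z 13.5, its outermost point at x 6.5.
- hook_peak (a point): The S-hook's UPPER crook, roof-shaped, open downwards on the hook's +x side. This point is the wire centre at the peak: x +18, z +32 mm from hook_grip. From here (x, z) mm the centre line falls to the shank via (-14,-9), (-18,-20), and to the free end via (14,-9), (17,-19); the free end reaches down to -21.5. An 8 mm rod seated in the peak has its axis 8 mm below this point.
- hook_block: Fixed oak block 80 (x) x 60 mm, 60 mm tall, in whose slot the hook stands; origin at the centre of its underside.
- gauge: Depth gauge, 0.2-0.31 kg: blue T-base 90 (y) x 18 (x) x 26 mm tall, a steel rule 34 mm wide (y), 4 mm thick (x) straight up from its middle. Origin: centre of the base's underside, z up. The rule is clamped tightly at a height that varies and is NOT measured: its top is 115 to 146 mm above the origin, to be found by feel or sight. The base has 1.5 mm play in its rest, so the rule rocks a little.
- gauge_mid (a point): Centre of the gauge's blue base, 13 mm above its underside; same axes. The hang hole goes through the rule along x: 12 mm wide (y), 21 mm tall, centred across the rule, its centre 20.5 mm below the rule's top end (10 mm of steel above the hole). The rule's lower end sticks out at most 11 mm under the base. The brass screw is for looks.
- rest: Fixed wooden rest, 106 (y) x 40 mm (x); origin at the centre of its underside. The gauge's base stands in its groove, 30 mm above this origin, between walls that rise to 46 mm; raise the gauge 30 mm to be clear of it.
- rail_mid (a point): Middle of the rail's hanging rod, on its axis: a fixed dark steel rod 8 mm thick along this point's y axis, 275 mm above the table, 248 mm clear between two square posts. Below is a base board 90 mm deep (x), 18 mm thick. The hanging gauge reaches at most 136 mm below the wire it hangs on.
- rail: The rail as a whole; origin at the centre of its base board's underside, straight below rail_mid, same axes.
- tape: Yellow tape measure, bystander, about 62 x 34 x 60 mm, origin under its centre.
- cup: Blue plastic cup, bystander, 76 mm across, 85 mm tall.
- driver: Red-handled screwdriver lying on the table, bystander.
- hammer: Hammer lying on the table, bystander.
- glue: White glue bottle, bystander, 56 mm across, 150 mm tall.
- offcut: Wood offcut, bystander, 140 x 45 x 20 mm.
- tin: Tin can with green label, bystander, 72 mm across, 70 mm tall.

How it is judged:
On the way, in this order (a step that is already met when the one before it is completed fails the run):
1. the S-hook is lifted out of its block (z of hook in the frame of hook_block above 0.065 m and contact force between hook and the fingers above 1 N), for 0.2 s.
2. the gauge hangs on the held hook, clear of its rest (contact force between hook and gauge above 0.8 N and z of gauge in the frame of rest above 0.05 m and contact force between hook and the fingers above 1 N), for 0.3 s.
At the end, for the whole second after the job is handed in: The hook hangs on the rod (its origin within 170 mm of the rod's middle, loading the rail with over 1.2 N), the gauge hangs on the hook (over 0.8 N between them), upright within 0.35 rad, its base over 20 mm above the table, both moving slower than 0.25 m/s (contact force between hook and rail above 1.2 N and contact force between hook and gauge above 0.8 N and distance between hook and rail_mid below 0.17 m and height (world z) of gauge above 0.02 m and angle between gauge's own z axis and vertical below 0.35 rad and linear speed of each of gauge, hook below 0.25 m/s); the robot touches nothing.
It fails at once if the gauge is jabbed or forced: more than 20 N between it and the hook (contact force between gauge and hook above 20 N).
It fails at once if the gauge is knocked or dropped: more than 45 N of contact on it in all (contact force between gauge and anything else above 45 N).
It fails at once if the gripper or arm touches the gauge (contact force between gauge and the fingers above 1 N or contact force between gauge and the arm above 1 N).
It fails at once if a bystander is moved more than 30 mm (distance of any of tape, cup, driver, hammer, glue, offcut, tin from where it was at the start of the episode above 0.03 m).
It also fails if it takes over 69 s, if anything falls off the work surface, if the arm or the gripper's body presses on something with over 40 N, if the wrist force passes 120 N, or if a joint passes its speed limit or range.

## Working session

There is one attempt and no reset: what is moved stays moved. The work goes in short steps, Python scripts to look and compute and a shell command to move; the robot and the scene stay as the last step left them, time stands still between calls to the robot, and variables do not carry over. Pictures are saved under pics/ and viewed, at most 10 in all, crops included, and the job is handed in when it is done.

```bash
ls; mkdir -p pics; python3 - <<'E'
from cell import *
import cv2,json
s=observe();print(s)
for n in("scene","top","wrist"):
    m=camera_model(n);print(n,m)
    cv2.imwrite(f"pics/{n}0.png",cv2.cvtColor(camera(n),cv2.COLOR_RGB2BGR))
E
```

```text
pics
{'clock': 0.0, 'joints': array([-1.33698220e+00,  8.74310033e-02,  1.75112159e-01,  1.65982333e+00,
       -2.78764322e-05,  1.57083133e+00]), 'joint_velocities': array([ 6.37752824e-04, -8.99228327e-04,  9.11188059e-04,  1.51154140e-03,
        2.33197443e-05,  1.45839958e-03]), 'joint_efforts': array([-1.08964665e-03, -5.20395613e+01,  4.64799070e+01,  1.65873062e-02,
       -1.29728735e-05,  8.83116940e-06]), 'ee_pos': array([ 0.12736756, -0.53480832,  0.24158778]), 'ee_rot': array([-6.66702351e-04,  9.93175964e-01,  1.16623544e-01, -9.23451175e-05]), 'ft_force': array([-0.29707758, -1.38687472,  0.2566153 ]), 'wrist_torque': array([-0.00510401, -0.03701433, -0.00492446]), 'finger_force': 0.0, 'gripper_width': 0.08557050591984136}
scene {'K': array([[463.38729942,   0.        , 254.41877413],
       [  0.        , 463.38729942, 194.13159829],
       [  0.        ,   0.        ,   1.        ]]), 'k1': -0.10645391368316541, 'camera_from_world': array([[ 1.12317163e-01,  9.93509183e-01,  1.80099638e-02,
        -1.46877345e-03],
       [ 6.51241127e-01, -5.99098400e-02, -7.56502
[... 522 characters left out ...]
211,  0.55422592],
       [ 0.1815352 , -0.00522619, -0.98337056,  1.65617686],
       [ 0.        ,  0.        ,  0.        ,  1.        ]])}
wrist {'K': array([[311.33094481,   0.        , 259.08189661],
       [  0.        , 311.33094481, 196.74156045],
       [  0.        ,   0.        ,   1.        ]]), 'k1': -0.049631347377229365, 'tool_from_camera': array([[ 5.27874898e-04, -9.50976173e-01, -3.09263704e-01,
         7.82361418e-02],
       [ 9.99999782e-01,  3.79226593e-04,  5.40766106e-04,
         1.00765617e-03],
       [-3.96974661e-04, -3.09263922e-01,  9.50976166e-01,
        -1.31833392e-01],
       [ 0.00000000e+00,  0.00000000e+00,  0.00000000e+00,
         1.00000000e+00]])}
```

View pics/top0.png

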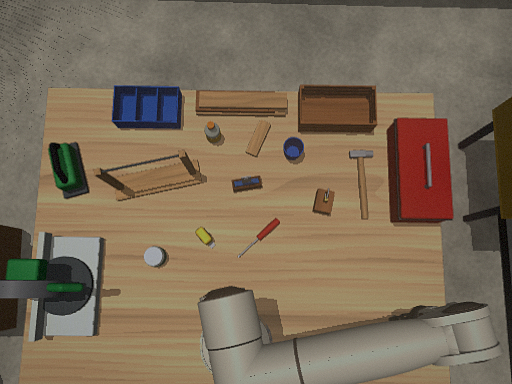

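View pics/scene0.png

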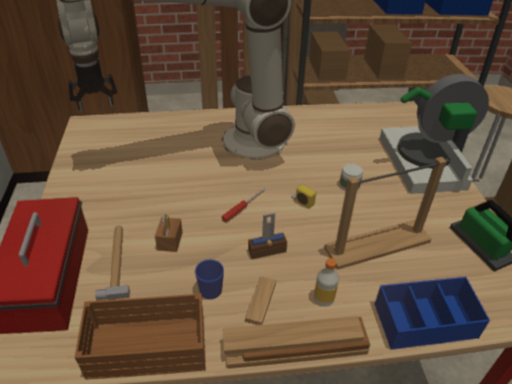

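The top view shows the hook block at (324,201), the gauge at (247,184), the rail's board at about (155,178) and the tape at (205,237). The scene view shows the hook block at (168,235), the gauge at (268,245) and the rod from (358,182) to (438,163). Next I'll enlarge both.

```bash
cat > h.py <<'E'
import numpy as np,cv2
from cell import *
from scipy.spatial.transform import Rotation as R
def rot(q): return R.from_quat([q[1],q[2],q[3],q[0]]).as_matrix()
def ray(n,uv,s=None,m=None):
    m=m or camera_model(n); K=m["K"]
    d=(np.array(uv,float)-K[:2,2])/[K[0,0],K[1,1]]
    p=d.copy()
    for _ in range(20): p=d/(1+m["k1"]*(p@p))
    v=np.array([*p,1])
    if n=="wrist":
        s=s or observe(); T=m["tool_from_camera"];W=np.eye(4);W[:3,:3]=rot(s["ee_rot"]);W[:3,3]=s["ee_pos"];T=W@T
    else: T=np.linalg.inv(m["camera_from_world"])
    v=T[:3,:3]@v; return T[:3,3],v/np.linalg.norm(v)
def plane(n,uv,z,s=None):
    o,v=ray(n,uv,s); return o+v*(z-o[2])/v[2]
def tri(*rs):
    A=sum(np.eye(3)-np.outer(v,v) for o,v in rs);b=sum((np.eye(3)-np.outer(v,v))@o for o,v in rs)
    p=np.linalg.solve(A,b); return p,[np.linalg.norm(np.cross(p-o,v)) for o,v in rs]
def proj(n,P,s=None):
    m=camera_model(n);P=np.array(P,float)
    if n=="wrist":
        s=s or observe();W=np.eye(4);W[:3,:3]=rot(s["ee_rot"]);W[:3,3]=s["ee_pos"];C=np.linalg.inv(W@m["tool_from_camera"])
    else: C=m["camera_from_world"]
    c=C[:3,:3]@P+C[:3,3];p=c[:2]/c[2];p=p*(1+m["k1"]*(p@p));return p*m["K"][0,0]+m["K"][:2,2]
def save(n,f): 
    im=cv2.cvtColor(camera(n),cv2.COLOR_RGB2BGR);cv2.imwrite(f"pics/{f}.png",im);return im
E
python3 - <<'E'
from h import *
t=cv2.imread("pics/top0.png")[140:230,90:350];s=cv2.imread("pics/scene0.png")[150:270,150:450]
a=cv2.resize(t,None,fx=3,fy=3,interpolation=cv2.INTER_CUBIC);b=cv2.resize(s,None,fx=2.6,fy=2.6,interpolation=cv2.INTER_CUBIC)
cv2.imwrite("pics/zoom.png",np.vstack([a,b]))
print("block",plane("top",(324,201),.06),plane("scene",(168,232),.06))
print("gauge",plane("top",(247,184),.05),plane("scene",(268,245),.05))
E
```

```text
block [ 0.50920698 -0.31117893  0.06      ] [ 0.53139399 -0.30837777  0.06      ]
gauge [ 0.56977113 -0.03229409  0.05      ] [ 0.59899695 -0.02868856  0.05      ]
```

View pics/zoom.png

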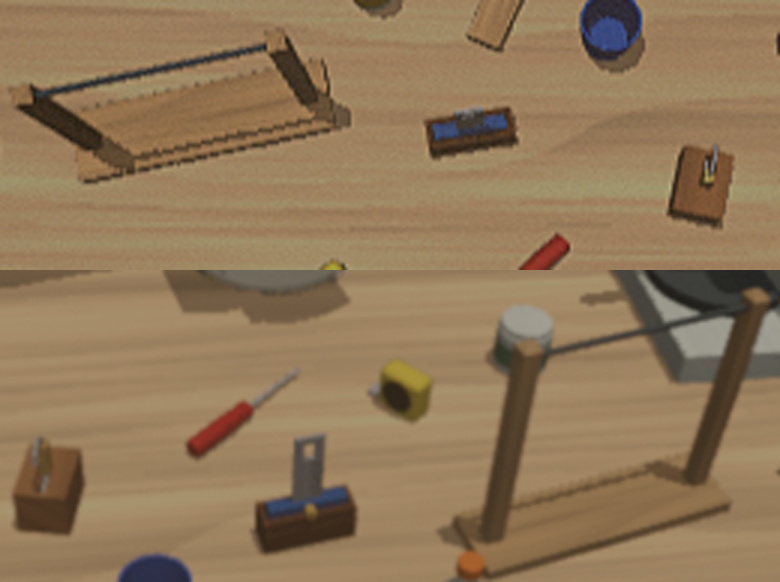

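The enlargement shows the rod ends, in zoom pixels, at (35,95) and (268,46) from the top and (545,355) and (745,305) in the scene view. The rule stands upright with its hole visible near (307,455). The hook's brass block is at about (708,182) in the top part.

```bash
python3 - <<'E'
from h import *
T=lambda u,v:(90+u/3,140+v/3)
S=lambda u,v:(150+u/2.6,150+(v-270)/2.6)
np.set_printoptions(precision=4,suppress=True)
a=plane("top",T(35,95),.275);b=plane("top",T(268,46),.275)
c=plane("scene",S(545,355),.275);d=plane("scene",S(745,305),.275)
print(a,b,"scene",c,d)
print("rodang",np.degrees(np.arctan2(*(b-a)[[1,0]])),np.degrees(np.arctan2(*(c-d)[[1,0]])))
for n,p in dict(l=(80,180),r=(350,125)).items(): print("board",n,plane("top",T(*p),.018))
for p in [(455,525),(725,500),(490,573),(670,455)]: print("boardS",plane("scene",S(*p),.018))
print("brass",[tri(ray("top",T(708,182)),ray("scene",S(42,470))), plane("top",T(714,150),.13)])
print("gauge rest corners top .046",[plane("top",T(*p),.046)[:2] for p in[(427,122),(514,108),(516,133),(432,155)]])
print("scene rest top .046",[plane("scene",S(*p),.046)[:2] for p in[(257,505),(347,480),(355,507),(262,530)]])
print("rule top tri",tri(ray("top",T(469,113)),ray("scene",S(309,438))))
print("block top",[plane("top",T(*p),.06)[:2] for p in[(684,147),(733,153),(720,222),(669,213)]])
E
```

```text
[0.5597 0.4239 0.275 ] [0.6165 0.1812 0.275 ] scene [0.6168 0.194  0.275 ] [0.5554 0.4297 0.275 ]
rodang -76.82538025706064 -75.3959784569194
board l [0.5093 0.4471 0.018 ]
board r [0.5827 0.1184 0.018 ]
boardS [0.598  0.1398 0.018 ]
boardS [0.5928 0.4639 0.018 ]
boardS [0.6705 0.1619 0.018 ]
boardS [0.5136 0.4254 0.018 ]
brass [(array([ 0.5104, -0.3163,  0.0605]), [np.float64(0.002059487064308732), np.float64(0.0020594870643088417)]), array([ 0.537 , -0.3151,  0.13  ])]
gauge rest corners top .046 [array([0.5822, 0.0217]), array([ 0.6012, -0.0843]), array([ 0.5701, -0.0871]), array([0.5414, 0.0147])]
scene rest top .046 [array([ 0.5723, -0.08  ]), array([0.5437, 0.0245]), array([0.5857, 0.0267]), array([ 0.6095, -0.0785])]
rule top tri (array([ 0.5741, -0.029 ,  0.1442]), [np.float64(0.002356597326235342), np.float64(0.0023565973262354156)])
block top [array([ 0.5529, -0.29  ]), array([ 0.5464, -0.3491]), array([ 0.4623, -0.3321]), array([ 0.4723, -0.2711])]
```

```bash
python3 -m crank '[[40,-12,5,0,0,3],[80,-24,10,0,0,6],[120,-36,15,0,0,9],[160,-48,20,0,0,12],[200,-60,25,0,0,15],[240,-72,30,0,0,18],[280,-84,35,0,0,20],[320,-96,40,0,0,22],[360,-108,45,0,0,25],[395,-118,50,0,0,25]]' 0; python3 -m crank '[[20,15,1,0,0,0],[20,15,1,0,0,0],[20,15,1,0,0,0]]'; python3 - <<'E'
from h import *
s=observe();print(s["clock"],s["joints"],s["ee_pos"],s["ee_rot"])
cv2.imwrite("pics/w1.png",cv2.cvtColor(camera("wrist"),cv2.COLOR_RGB2BGR))
E
```

```text
clock: 0.98
ee_pos: [0.486, -0.3271, 0.192]
ee_rot: [0.0, 0.995, -0.103, 0.0]
ft_force: [-0.7, -0.3, -0.2]
gripper_width: 0.0851
finger_force: 0.0
clock: 1.23
ee_pos: [0.5015, -0.3471, 0.1899]
ee_rot: [-0.001, 0.995, -0.101, -0.001]
ft_force: [-1.0, -0.5, 0.7]
gripper_width: 0.0855
finger_force: 0.0
1.2333 [-6.05410009e-01  2.21324070e-01  2.25629524e-01  1.57732659e+00
 -8.57715238e-05  2.73754933e+00] [ 0.50151318 -0.34713012  0.18988714] [-5.00384415e-04  9.94935101e-01 -1.00513212e-01 -9.94431707e-04]
```

View pics/w1.png

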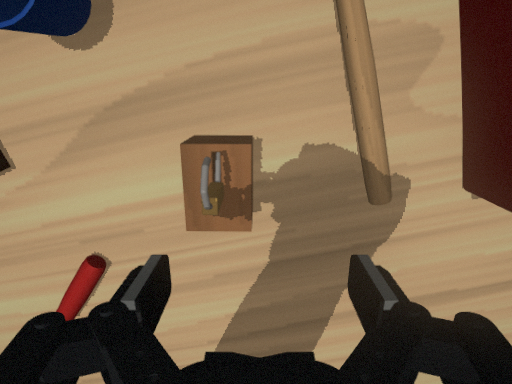

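The wrist view shows the block with its top face at about (181,145)-(253,231) and the brass at about (212,205). The grey wire above it runs along (204,160-205). The last joint is near its limit with this orientation, so I'll use the half-turned grasp.

```bash
python3 - <<'E'
from h import *
im=cv2.imread("pics/w1.png")
s=observe()
hsv=cv2.cvtColor(im,cv2.COLOR_BGR2HSV)
print([plane("wrist",p,.06,s)[:2].round(4) for p in[(181,145),(253,145),(252,231),(187,231)]])
print(hsv[210,215],hsv[160,230],hsv[190,203],hsv[300,260])
E
python3 -m crank '[[0,-31,0,0,0,-7],[0,-31,0,0,0,-14],[0,-31,0,0,0,-21],[0,-31,0,0,0,-28],[0,-31,0,0,0,-35],[0,-31,0,0,0,-42],[0,-31,0,0,0,-49],[0,-31,0,0,0,-56],[0,-31,0,0,0,-63],[0,-31,0,0,0,-70]]'
python3 -m crank '[[0,0,0,0,0,-7],[0,0,0,0,0,-14],[0,0,0,0,0,-21],[0,0,0,0,0,-28],[0,0,0,0,0,-35],[0,0,0,0,0,-42],[0,0,0,0,0,-49],[0,0,0,0,0,-56],[0,0,0,0,0,-63],[0,0,0,0,0,-70]]'
python3 -m crank '[[0,0,0,0,0,-7],[0,0,0,0,0,-14],[0,0,0,0,0,-21],[0,0,0,0,0,-28],[0,0,0,0,0,-35],[0,0,0,0,0,-40],[0,0,0,0,0,-40],[0,0,0,0,0,-40]]'
python3 - <<'E'
from h import *
s=observe();print(s["clock"],s["joints"],s["ee_pos"],s["ee_rot"])
im=cv2.cvtColor(camera("wrist"),cv2.COLOR_RGB2BGR);cv2.imwrite("pics/w2.png",im)
cv2.imwrite("pics/w2c.png",cv2.resize(im[90:290,130:390],None,fx=3,fy=3,interpolation=cv2.INTER_CUBIC))
E
```

```text
[array([ 0.5521, -0.292 ]), array([ 0.5398, -0.3515]), array([ 0.4627, -0.3343]), array([ 0.4747, -0.2755])]
[ 19 145 114] [ 13 142 138] [ 17  17 137] [ 17 100 123]
clock: 2.12
ee_pos: [0.506, -0.3174, 0.192]
ee_rot: [0.0, 0.872, 0.49, 0.0]
ft_force: [0.0, -0.2, -0.4]
gripper_width: 0.0853
finger_force: 0.0
clock: 2.95
ee_pos: [0.5061, -0.3174, 0.192]
ee_rot: [0.0, 0.433, 0.901, -0.0]
ft_force: [-0.2, 1.2, -0.0]
gripper_width: 0.085
finger_force: 0.0
clock: 3.62
ee_pos: [0.5064, -0.3174, 0.1918]
ee_rot: [0.0, 0.103, 0.995, -0.0]
ft_force: [-0.3, 0.5, 0.4]
gripper_width: 0.0851
finger_force: 0.0
3.6167 [-5.59804615e-01  1.88426347e-01  1.91075972e-01  1.57283541e+00
 -1.54449143e-06 -3.53333877e-01] [ 0.50642232 -0.31736392  0.1918389 ] [ 2.73662604e-04  1.03052090e-01  9.94675914e-01 -1.35278821e-04]
```

View pics/w2c.png

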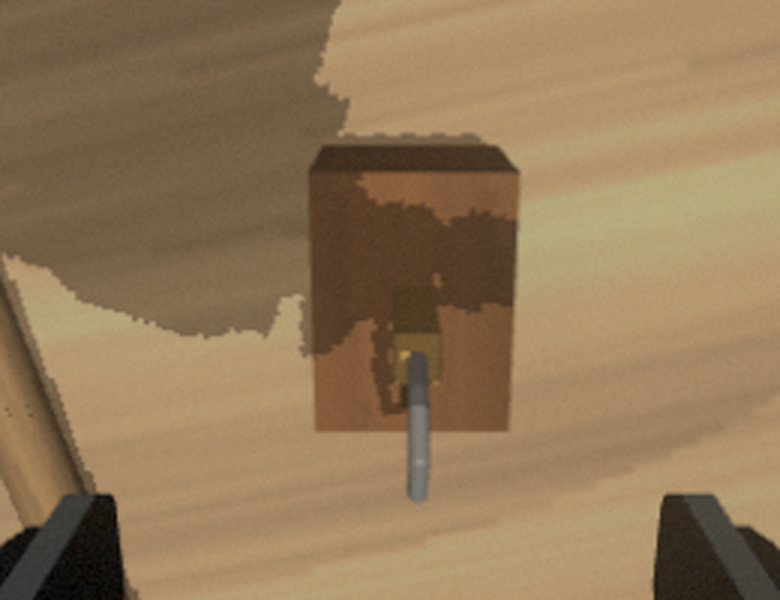

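In this crop the brass block's top face spans about (394,333)-(440,383), and the wire runs down from (418,358) to (418,498), so the upper crook lies towards world +x as expected.

```bash
python3 - <<'E'
from h import *
s=observe()
P=lambda u,v:(130+u/3,90+v/3)
for p in[(394,333),(441,333),(440,383),(397,383),(418,358)]: print(plane("wrist",P(*p),.104,s).round(4))
print("wire",plane("wrist",P(418,498),.12,s).round(4))
for p in[(310,171),(519,171),(509,431),(317,431)]: print("blk",plane("wrist",P(*p),.06,s).round(4))
x=np.array([np.cos(np.radians(-12)),np.sin(np.radians(-12)),0])
c=plane("wrist",P(418,358),.104,s)
print("d tool",(rot(s["ee_rot"]).T@(c-s["ee_pos"])).round(4))
for q in [(0,0,.104),(.018,0,.123),(.035,0,.104)]:
  print((np.array(proj("wrist",[c[0]+x[0]*q[0],c[1]+x[1]*q[0],q[2]],s))-[130,90])*3)
E
```

```text
[ 0.5016 -0.316   0.104 ]
[ 0.504  -0.3046  0.104 ]
[ 0.5171 -0.3073  0.104 ]
[ 0.5149 -0.318   0.104 ]
[ 0.5093 -0.3115  0.104 ]
wire [ 0.5393 -0.3179  0.12  ]
blk [ 0.4642 -0.3322  0.06  ]
blk [ 0.4763 -0.2744  0.06  ]
blk [ 0.5551 -0.2905  0.06  ]
blk [ 0.5429 -0.3486  0.06  ]
d tool [-0.0015  0.0063  0.0877]
[418. 358.]
[419.41898417 456.9861316 ]
[416.14822453 482.96924684]
```

```bash
python3 -m crank '[[-1.5,6.3,25,0,0,0],[-1.5,6.3,50,0,0,0],[-1.5,6.3,75,0,0,0],[-1.5,6.3,95,0,0,0],[-1.5,6.3,109,0,0,0],[-1.5,6.3,109,0,0,0],[-1.5,6.3,109,0,0,0]]'
python3 -m crank '[[0,0,0,0,0,0],[0,0,0,0,0,0],[0,0,0,0,0,0],[0,0,0,0,0,0],[0,0,0,0,0,0],[0,0,0,0,0,0],[0,0,0,0,0,0],[0,0,0,0,0,0]]' 255 60
```

```text
clock: 4.25
ee_pos: [0.5094, -0.3111, 0.0821]
ee_rot: [-0.0, 0.102, 0.995, 0.0]
ft_force: [0.4, -0.3, 0.3]
gripper_width: 0.0852
finger_force: 0.0
clock: 4.92
ee_pos: [0.51, -0.3113, 0.0826]
ee_rot: [0.0, 0.101, 0.995, -0.0]
ft_force: [-0.8, -0.4, 3.8]
gripper_width: 0.011
finger_force: 58.5
```

```bash
python3 -m crank '[[0,0,-8,0,0,0],[0,0,-20,0,0,0],[0,0,-35,0,0,0],[0,0,-55,0,0,0],[0,0,-75,0,0,0],[0,0,-95,0,0,0],[0,0,-120,0,0,0],[0,0,-145,0,0,0],[0,0,-165,0,0,0],[0,0,-165,0,0,0]]'
python3 -m crank '[[-4,18,0,0,0,-3],[-10,45,0,0,0,-6],[-16,72,0,0,0,-9],[-22,100,0,0,0,-12],[-28,128,0,0,0,-15],[-34,155,0,0,0,-18],[-40,182,0,0,0,-21],[-45,204,0,0,0,-24],[-47,214,0,0,0,-25],[-47,214,0,0,0,-25]]'
python3 -m crank '[[0,0,0,0,0,0],[0,0,0,0,0,0],[0,0,0,0,0,0]]'
python3 - <<'E'
from h import *
s=observe();print(s["clock"],s["joints"],s["ee_pos"],s["ee_rot"])
w=save("wrist","w3");c=save("scene","s3");t=save("top","t3")
a=w[60:384,0:400]
g=lambda im,u,v,wd,ht,f:cv2.resize(im[v:v+ht,u:u+wd],None,fx=f,fy=f,interpolation=cv2.INTER_CUBIC)
cv2.imwrite("pics/m3.png",np.hstack([g(w,172,84,340,300,1.5)[:450,:510],np.vstack([g(c,230,200,70,56,4)[:224,:280],g(t,230,150,70,56,4)[:224,:280]])[:450] if 0 else cv2.copyMakeBorder(np.vstack([g(c,230,200,70,56,4),g(t,215,155,70,56,4)]),0,2,0,0,cv2.BORDER_CONSTANT)]))
E
```

```text
clock: 5.75
ee_pos: [0.5107, -0.3117, 0.2531]
ee_rot: [0.003, 0.101, 0.995, -0.001]
ft_force: [1.2, -0.4, -0.5]
gripper_width: 0.0109
finger_force: 58.3
clock: 6.58
ee_pos: [0.5995, -0.1092, 0.247]
ee_rot: [-0.0, -0.118, 0.993, 0.0]
ft_force: [1.4, 0.0, -1.1]
gripper_width: 0.0107
finger_force: 58.4
clock: 6.83
ee_pos: [0.5986, -0.1121, 0.2474]
ee_rot: [-0.0, -0.116, 0.993, -0.0]
ft_force: [-0.6, -0.8, -1.2]
gripper_width: 0.011
finger_force: 58.4
6.8333 [-1.85083154e-01  2.35684317e-01  3.54248381e-01  1.68936025e+00
 -1.87291860e-04 -4.16946228e-01] [ 0.59857426 -0.11212082  0.24739983] [-2.76995782e-05 -1.15672022e-01  9.93287458e-01 -8.94555657e-05]
```

View pics/m3.png

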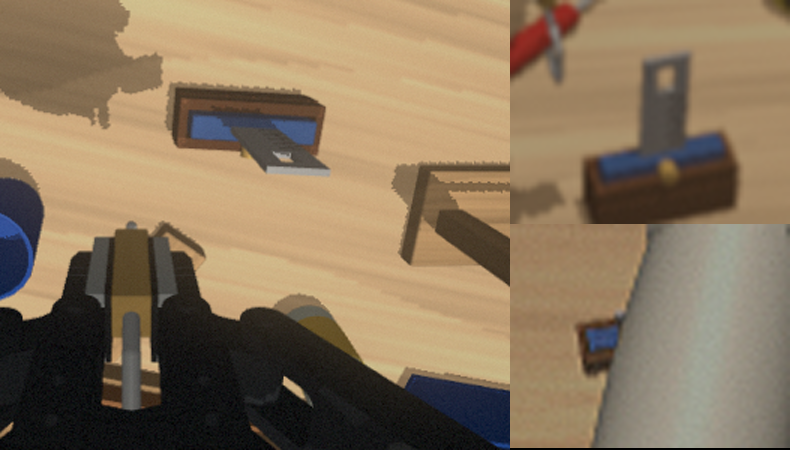

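The wrist part of the picture shows the rule's top end as the light strip from (265,168) to (329,175), with the hole at about (274-292,150-165). The scene part shows the rule's top from (645,60) to (690,52) and the hole at (656-677,68-93). The hook is held upright by its brass block.

```bash
python3 - <<'E'
from h import *
np.set_printoptions(precision=4,suppress=True)
s=observe()
W=lambda u,v:(172+u/1.5,84+v/1.5)
S=lambda u,v:(230+(u-510)/4,200+v/4)
for n,w,c in [("TL far (-y)",(267,175),(645,60)),("TR (+y)",(329,174),(690,52)),("hole top mid",(284,165),(667,69)),("hole bot mid",(282,150),(665,92)),("base midtop-?",(188,140),(600,180))]:
  print(n,tri(ray("wrist",W(*w),s),ray("scene",S(*c))))
# yaw from wrist edges of rest (z=.046) and rule top edge
p=[plane("wrist",W(*q),.0461,s) for q in [(178,97),(322,108),(324,150),(180,148)]];print(p)
a,b=plane("wrist",W(267,175),.15,s),plane("wrist",W(329,174),.15,s);print("ruletop yaw",np.degrees(np.arctan2(-(b-a)[0],(b-a)[1])),np.linalg.norm(b-a))
p=[plane("wrist",W(*q),.056,s) for q in [(190,111),(323,122),(318,152),(190,138)]];print("blue",p)
# subpixel edges dump of scene patch
g=cv2.cvtColor(cv2.imread("pics/s3.png"),cv2.COLOR_BGR2GRAY);print(g[210:236,260:280])
E
```

```text
TL far (-y) (array([ 0.5802, -0.0427,  0.149 ]), [np.float64(0.0013109869341169568), np.float64(0.0013109869341169137)])
TR (+y) (array([ 0.5726, -0.0102,  0.1466]), [np.float64(0.0007444150083846438), np.float64(0.000744415008384604)])
hole top mid (array([ 0.5761, -0.028 ,  0.1343]), [np.float64(0.0029383369768097825), np.float64(0.002938336976809814)])
hole bot mid (array([ 0.573 , -0.0256,  0.1108]), [np.float64(0.0002141821114915432), np.float64(0.0002141821114915335)])
base midtop-? (array([ 0.5939, -0.0716,  0.0491]), [np.float64(0.00040547580445734024), np.float64(0.00040547580445729774)])
[array([ 0.5656, -0.0861,  0.0461]), array([0.5487, 0.0179, 0.0461]), array([0.5783, 0.0305, 0.0461]), array([ 0.6018, -0.0748,  0.0461])]
ruletop yaw 14.29290967702367 0.03270692289370235
blue [array([ 0.5718, -0.0767,  0.056 ]), array([0.5572, 0.0177, 0.056 ]), array([0.579 , 0.0219, 0.056 ]), array([ 0.5906, -0.0714,  0.056 ])]
[[151 150 150 150 150 150 150 149 150 150 150 150 150 150 150 150 150 150
  149 149]
 [147 147 146 147 147 147 147 147 147 147 146 146 146 146 145 145 146 146
  1
[... 1348 characters left out ...]
 138 138
  138 137]
 [139 132 107  83  76  77  77  78  76  73  71  70  70  81 113 137 141 140
  140 140]
 [139 132 106  82  77  76  76  78  77  74  69  67  69  84 118 139 144 144
  144 143]
 [140 134 107  82  77  77  77  78  77  73  71  67  67  84 123 142 146 145
  145 145]
 [143 137 110  83  76  76  77  77  77  74  74  69  69  89 127 144 146 145
  144 144]
 [147 139 108  82  76  77  77  78  78  75  72  69  71  90 128 143 144 138
  133 129]
 [149 140 104  79  76  76  77  78  77  72  70  69  70  82 113 126 123 114
  105  99]
 [150 140 104  78  77  76  77  78  76  73  72  70  69  73  86  91  87  81
   79  75]
 [146 137 101  79  76  76  76  77  78  75  70  70  70  71  72  72  71  71
   71  71]]
```

```bash
python3 -m crank '[[6,20,0,0,0,0],[12,42,0,0,0,0],[18,64,0,0,0,0],[23,82,0,0,0,0],[24.5,88,0,0,0,0],[24.5,88,8,0,0,0],[24.5,88,15,0,0,0],[24.5,88,20,0,0,0],[24.5,88,20,0,0,0],[24.5,88,20,0,0,0]]'
python3 -m crank '[[0,0,0,0,0,0],[0,0,0,0,0,0]]'
python3 - <<'E'
from h import *
s=observe();print(s["ee_pos"],s["ft_force"],s["wrist_torque"])
w=save("wrist","w4");c=save("scene","s4")
g=lambda im,u,v,wd,ht,f:cv2.resize(im[v:v+ht,u:u+wd],None,fx=f,fy=f,interpolation=cv2.INTER_CUBIC)
a=g(w,140,40,230,240,2);b=g(c,232,180,60,96,5)
cv2.imwrite("pics/m4.png",np.hstack([a,b]))
E
```

```text
clock: 7.82
ee_pos: [0.5547, -0.0318, 0.2264]
ee_rot: [-0.001, -0.116, 0.993, 0.0]
ft_force: [-0.3, 0.2, -0.2]
gripper_width: 0.0112
finger_force: 58.6
clock: 7.98
ee_pos: [0.555, -0.0315, 0.2274]
ee_rot: [0.0, -0.116, 0.993, -0.0]
ft_force: [-0.4, -0.5, -0.6]
gripper_width: 0.0111
finger_force: 58.6
[ 0.55497432 -0.03147144  0.2274228 ] [-0.37901406 -0.48535896 -0.5779267 ] [ 0.0449293  -0.00849034 -0.01452678]
```

View pics/m4.png

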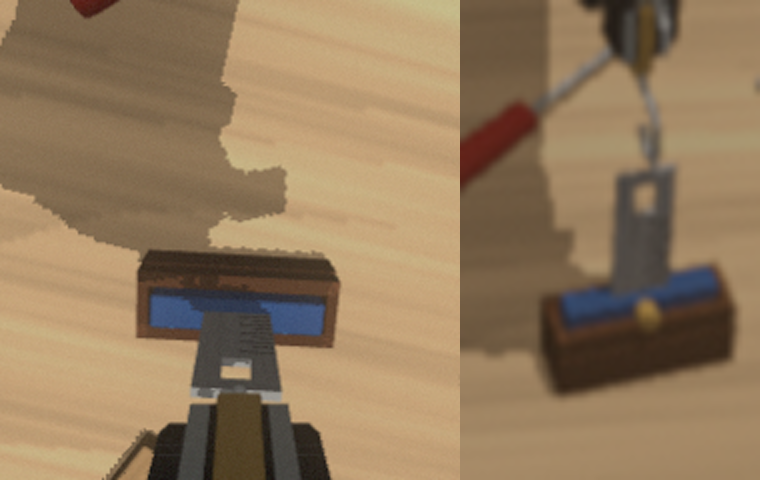

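The wrist view shows the rest tilted about 3° against the tool. The rule's top edge runs from (192,395) to (280,398), with the hole at about (236,371) and the brass at (240,400). In the scene view the crook's bottom is at (650,160), just above the rule's top at (645,172). I'll turn 2.5°, then touch the rule's top gently to measure its height.

```bash
cat > chk.py <<'E'
from cell import observe
import sys
s=observe();f=s["ft_force"];print("CHK",f.round(2),s["wrist_torque"].round(3),s["ee_pos"].round(4));sys.exit(int(f[2]>float(sys.argv[1])))
E
python3 -m crank '[[0,0,0,0,0,1.2],[0,0,2,0,0,2.5],[0,0,4,0,0,2.5],[0,0,4,0,0,2.5],[0,0,4,0,0,2.5]]' >/dev/null; python3 chk.py 2 &&
python3 -m crank '[[0,0,0.5,0,0,0],[0,0,1,0,0,0],[0,0,1,0,0,0]]' >/dev/null&& python3 chk.py 2 &&
python3 -m crank '[[0,0,0.5,0,0,0],[0,0,1,0,0,0],[0,0,1,0,0,0]]' >/dev/null&& python3 chk.py 2 &&
python3 -m crank '[[0,0,0.5,0,0,0],[0,0,1,0,0,0],[0,0,1,0,0,0]]' >/dev/null&& python3 chk.py 2 &&
python3 -m crank '[[0,0,0.5,0,0,0],[0,0,1,0,0,0],[0,0,1,0,0,0]]' >/dev/null&& python3 chk.py 2 &&
python3 -m crank '[[0,0,0.5,0,0,0],[0,0,1,0,0,0],[0,0,1,0,0,0]]' >/dev/null&& python3 chk.py 2 &&
python3 -m crank '[[0,0,0.5,0,0,0],[0,0,1,0,0,0],[0,0,1,0,0,0]]' >/dev/null&& python3 chk.py 2
```

```text
CHK [ 0.14  1.24 -1.36] [-0.035  0.036  0.015] [ 0.5546 -0.0311  0.2231]
CHK [-1.19  0.19 -0.89] [ 0.019  0.002 -0.015] [ 0.5547 -0.0311  0.2222]
CHK [-0.14  0.39 -1.55] [ 0.017  0.005 -0.011] [ 0.5547 -0.0311  0.2212]
CHK [ 0.49 -0.14 -0.33] [ 0.016 -0.046  0.053] [ 0.5547 -0.0311  0.2202]
CHK [0.2  0.57 0.46] [0.031 0.007 0.002] [ 0.5549 -0.0311  0.2196]
CHK [-0.68  0.18  5.34] [ 0.076 -0.008  0.026] [ 0.5551 -0.0311  0.2193]
```

Contact came at a measured TCP z of about 0.2197, so the rule's top is at about 0.1486, which agrees with the vision. For the insertion the TCP has to be at about 0.1912.

```bash
python3 -m crank '[[0,0,-4,0,0,0],[0,0,-8,0,0,0],[-8,0,-8,0,0,0],[-16,0,-8,0,0,0],[-25,0,-8,0,0,0],[-25,0,-8,0,0,0],[-25,0,-8,0,0,0],[-25,0,-8,0,0,0]]' >/dev/null; python3 chk.py 3 && python3 -m crank '[[0,0,4,0,0,0],[0,0,9,0,0,0],[0,0,14,0,0,0],[0,0,19,0,0,0],[0,0,24,0,0,0],[0,0,29,0,0,0],[0,0,33,0,0,0],[0,0,35,0,0,0],[0,0,35,0,0,0],[0,0,35,0,0,0]]'>/dev/null; python3 chk.py 3; python3 -m crank '[[0,0,0,0,0,0],[0,0,0,0,0,0]]'; python3 - <<'E'
from h import *
w=save("wrist","w5");c=save("scene","s5")
g=lambda im,u,v,wd,ht,f:cv2.resize(im[v:v+ht,u:u+wd],None,fx=f,fy=f,interpolation=cv2.INTER_CUBIC)
cv2.imwrite("pics/m5.png",np.hstack([g(w,140,40,230,240,2),g(c,240,180,56,80,6)]))
E
```

```text
CHK [-0.57  0.21 -0.95] [-0.047  0.083  0.005] [ 0.5793 -0.0263  0.2258]
CHK [-0.68 -0.72 -1.3 ] [ 0.045 -0.017  0.033] [ 0.5793 -0.0264  0.1913]
clock: 11.42
ee_pos: [0.5795, -0.0264, 0.1916]
ee_rot: [0.0, -0.095, 0.995, -0.0]
ft_force: [0.2, 0.0, -0.6]
gripper_width: 0.011
finger_force: 58.8
```

View pics/m5.png

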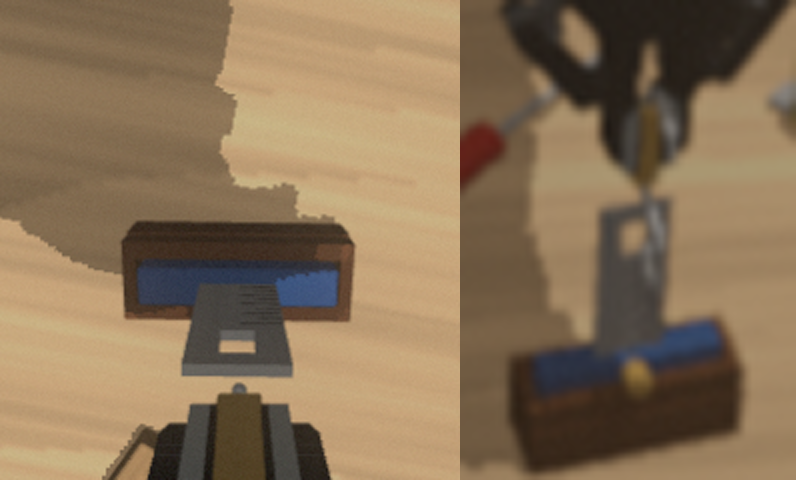

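The wrist view shows the hook's wire at column 240 and the hole's centre at 237.5, with the yaw now aligned. The scene view shows the hook on the far side of the rule. I'll shift 0.9 mm sideways and work the tip through slowly, watching the force.

```bash
cat > chl.py <<'E'
from cell import observe
import sys,numpy as np
s=observe();f=s["ft_force"];print("CHK",f.round(2),s["wrist_torque"].round(3),s["ee_pos"].round(4));sys.exit(int(np.linalg.norm(f)>float(sys.argv[1])))
E
python3 -m crank '[[1,-0.9,0,0,0,0],[2,-0.9,0,0,0,0],[3,-0.9,0,0,0,0],[4,-0.9,0,0,0,0],[5,-0.9,0,0,0,0],[6,-0.9,0,0,0,0],[7,-0.9,0,0,0,0],[8,-0.9,0,0,0,0]]' >/dev/null; python3 chl.py 3 &&
python3 -m crank '[[0.7,0,0,0,0,0],[1.4,0,0,0,0,0],[2,0,0,0,0,0]]' >/dev/null; python3 chl.py 3 &&
python3 -m crank '[[0.7,0,0,0,0,0],[1.4,0,0,0,0,0],[2,0,0,0,0,0]]' >/dev/null; python3 chl.py 3 &&
python3 -m crank '[[0.7,0,0,0,0,0],[1.4,0,0,0,0,0],[2,0,0,0,0,0]]' >/dev/null; python3 chl.py 3 &&
python3 -m crank '[[0.7,0,0,0,0,0],[1.4,0,0,0,0,0],[2,0,0,0,0,0]]' >/dev/null; python3 chl.py 3 &&
python3 -m crank '[[0.7,0,0,0,0,0],[1.4,0,0,0,0,0],[2,0,0,0,0,0]]' >/dev/null; python3 chl.py 3 &&
python3 -m crank '[[0.7,0,0,0,0,0],[1.4,0,0,0,0,0],[2,0,0,0,0,0]]' >/dev/null; python3 chl.py 3 &&
python3 -m crank '[[0.7,0,0,0,0,0],[1.4,0,0,0,0,0],[2,0,0,0,0,0]]' >/dev/null; python3 chl.py 3 &&
python3 -m crank '[[0.7,0,0,0,0,0],[1.4,0,0,0,0,0],[2,0,0,0,0,0]]' >/dev/null; python3 chl.py 3
```

```text
CHK [-0.06  0.31 -1.13] [-0.02   0.031  0.016] [ 0.5715 -0.0288  0.1913]
CHK [-0.31 -0.05 -1.02] [-0.023  0.019 -0.024] [ 0.5696 -0.0292  0.1913]
CHK [ 0.55 -0.24 -0.73] [-0.004  0.008  0.036] [ 0.5676 -0.0295  0.1913]
CHK [-0.57 -0.21 -1.04] [-0.007  0.053 -0.027] [ 0.5656 -0.0299  0.1913]
CHK [-0.27 -0.48 -2.03] [-0.023  0.023  0.024] [ 0.5637 -0.0303  0.1913]
CHK [ 0.27  0.24 -0.53] [ 0.006 -0.032  0.024] [ 0.5617 -0.0307  0.1913]
CHK [-0.13  0.76 -0.88] [-0.003  0.028  0.048] [ 0.5598 -0.0311  0.1913]
CHK [-0.76  1.07  0.08] [0.016 0.015 0.003] [ 0.5578 -0.0315  0.1913]
CHK [-0.57  0.43 -0.95] [-0.047 -0.012 -0.053] [ 0.5558 -0.0318  0.1913]
```

```bash
python3 -m crank '[[0,0,-2,0,0,0],[0,0,-4,0,0,0],[0,0,-6,0,0,0],[0,0,-8,0,0,0],[0,0,-10,0,0,0],[0,0,-11.5,0,0,0],[0,0,-11.5,0,0,0]]' >/dev/null; python3 chl.py 5 &&
python3 -m crank '[[0,0,-0.5,0,0,0],[0,0,-1,0,0,0],[0,0,-1.5,0,0,0],[0,0,-2,0,0,0],[0,0,-2,0,0,0]]' >/dev/null; python3 chl.py 7 &&
python3 -m crank '[[0,0,-0.5,0,0,0],[0,0,-1,0,0,0],[0,0,-1.5,0,0,0],[0,0,-2,0,0,0],[0,0,-2,0,0,0]]' >/dev/null; python3 chl.py 7 &&
python3 -m crank '[[0,0,-0.7,0,0,0],[0,0,-1.5,0,0,0],[0,0,-2.2,0,0,0],[0,0,-3,0,0,0],[0,0,-3,0,0,0]]' >/dev/null; python3 chl.py 7
```

```text
CHK [-0.38 -0.61 -1.2 ] [0.012 0.016 0.043] [ 0.556  -0.0318  0.2032]
CHK [ 0.55  0.1  -1.61] [ 0.037 -0.024  0.029] [ 0.5559 -0.0318  0.2049]
CHK [-0.06 -0.2  -3.68] [-0.016  0.045  0.014] [ 0.5558 -0.0318  0.2067]
CHK [ 1.04 -0.2  -2.97] [ 0.021  0.091 -0.033] [ 0.556  -0.0318  0.21  ]
```

The force now shows the gauge's weight on the hook. I'll lift it smoothly to travel height.

```bash
python3 -m crank '[[0,0,-2,0,0,0],[0,0,-6,0,0,0],[0,0,-12,0,0,0],[0,0,-19,0,0,0],[0,0,-27,0,0,0],[0,0,-35,0,0,0],[0,0,-43,0,0,0],[0,0,-51,0,0,0],[0,0,-59,0,0,0],[0,0,-66,0,0,0]]'; python3 -m crank '[[0,0,-5,0,0,0],[0,0,-8,0,0,0],[0,0,-10,0,0,0],[0,0,-10,0,0,0],[0,0,-10,0,0,0],[0,0,-10,0,0,0],[0,0,-10,0,0,0],[0,0,-10,0,0,0]]'; python3 -m crank '[[0.4,2,0,0,0,0],[1.3,6,0,0,0,0],[2.6,12,0,0,0,0],[4.3,20,0,0,0,0],[6,28,0,0,0,0],[7.7,36,0,0,0,0],[9.5,44,0,0,0,0],[11,52,0,0,0,0],[13,60,0,0,0,0],[14.7,68,0,0,0,0]]'; python3 -m crank '[[1.7,8,0,0,0,0],[3.4,16,0,0,0,0],[5.1,24,0,0,0,0],[6.8,32,0,0,0,0],[8.5,40,0,0,0,0],[10.2,48,0,0,0,0],[12,56,0,0,0,0],[13.5,64,0,0,0,0],[14.8,70,0,0,0,0],[15.5,73,0,0,0,0]]'
```

```text
clock: 16.85
ee_pos: [0.556, -0.0318, 0.2769]
ee_rot: [0.0, -0.095, 0.995, -0.0]
ft_force: [-0.6, 0.4, -2.9]
gripper_width: 0.0106
finger_force: 58.4
clock: 17.52
ee_pos: [0.5558, -0.0318, 0.2855]
ee_rot: [-0.0, -0.095, 0.995, 0.0]
ft_force: [0.3, 0.5, -3.0]
gripper_width: 0.0109
finger_force: 58.4
clock: 18.35
ee_pos: [0.5282, 0.033, 0.2859]
ee_rot: [0.0, -0.095, 0.995, -0.0]
ft_force: [-0.2, 0.3, -3.4]
gripper_width: 0.0108
finger_force: 58.4
clock: 19.18
ee_pos: [0.4993, 0.1018, 0.2858]
ee_rot: [0.0, -0.095, 0.995, 0.0]
ft_force: [0.2, -0.1, -3.9]
gripper_width: 0.0113
finger_force: 58.4
```

```bash
python3 - <<'E'
from h import *
s=observe();print(s["clock"],s["ee_pos"],s["ee_rot"],s["ft_force"])
w=save("wrist","w6");c=save("scene","s6");t=save("top","t6")
# rod line fit in scene: dark pixels between approximate ends
for n,(p,q) in dict(scene=((359.6,182.7),(436.5,163.5)),top=((101.7,171.7),(179.3,155.3))).items():
  im=cv2.cvtColor({"scene":c,"top":t}[n],cv2.COLOR_BGR2GRAY).astype(float);p=np.array(p);q=np.array(q);pts=[]
  for f in np.linspace(.08,.92,50):
    m=p+f*(q-p);u=int(round(m[0]));v0=int(round(m[1]));col=im[v0-5:v0+6,u];b=np.median(col);wt=np.clip(b-15-col,0,None)
    if wt.sum()>10: pts.append((u,v0-5+(wt*np.arange(11)).sum()/wt.sum()))
  pts=np.array(pts,np.float32);vx,vy,x0,y0=cv2.fitLine(pts,cv2.DIST_HUBER,0,.01,.01).ravel();r=(pts[:,1]-y0)-(pts[:,0]-x0)*vy/vx
  print(n,len(pts),"rms",r.std())
  P=[plane(n,(u,y0+(u-x0)*vy/vx),.275) for u in (p[0],q[0])];P.sort(key=lambda a:a[1])
  d=P[1]-P[0];x30=P[0][0]+d[0]*(.30-P[0][1])/d[1];print(P,"rail yaw",np.degrees(np.arctan2(-d[0],d[1])),"x at y=.30",x30)
E
```

```text
19.1833 [0.49926593 0.1017994  0.28583509] [ 3.55352550e-05 -9.52385778e-02  9.95454472e-01  8.06728254e-05] [ 0.17764914 -0.1131097  -3.88624344]
scene 38 rms 1.0703418
[array([0.61496333, 0.19448185, 0.275     ]), array([0.55004235, 0.43188456, 0.275     ])] rail yaw 15.294375091549206 x at y=.30 0.5861079684963683
top 41 rms 1.590199
[array([0.61857877, 0.18134472, 0.275     ]), array([0.56058117, 0.42381863, 0.275     ])] rail yaw 13.45190299691508 x at y=.30 0.590197481297846
```

```bash
python3 -m crank '[[-0.4,2,0,0,0,-0.5],[-1.2,6,0,0,0,-1],[-2.3,12,0,0,0,-1.5],[-3.9,20,0,0,0,-2],[-5.4,28,0,0,0,-2.5],[-7,36,0,0,0,-3],[-8.5,44,0,0,0,-3.4],[-10,52,0,0,0,-3.4],[-11.6,60,0,0,0,-3.4],[-13,68,0,0,0,-3.4]]' >/dev/null; python3 -m crank '[[-1.1,8,0,0,0,0],[-2.2,16,0,0,0,0],[-3.3,24,0,0,0,0],[-4.4,32,0,0,0,0],[-5.5,40,0,0,0,0],[-6.6,48,0,0,0,0],[-7.7,56,0,0,0,0],[-8.8,64,0,0,0,0],[-9.9,72,0,0,0,0],[-11,80,0,0,0,0]]'; python3 -m crank '[[-1,8,0,0,0,0],[-2,16,0,0,0,0],[-3,24,0,0,0,0],[-4,32,0,0,0,0],[-5,38,0,0,0,0],[-6,42,0,0,0,0],[-6.5,43,0,0,0,0],[-6.5,43,0,0,0,0],[-6.5,43,0,0,0,0],[-6.5,43,0,0,0,0]]'
```

```text
clock: 21.0
ee_pos: [0.4903, 0.2512, 0.2858]
ee_rot: [0.0, -0.124, 0.992, -0.0]
ft_force: [-0.3, -0.0, -3.4]
gripper_width: 0.0111
finger_force: 58.4
clock: 21.83
ee_pos: [0.4862, 0.2934, 0.2858]
ee_rot: [0.0, -0.124, 0.992, -0.0]
ft_force: [-0.3, 0.5, -2.7]
gripper_width: 0.0109
finger_force: 58.4
```

```bash
python3 -m crank '[[-2,0,0,0,0,0],[-6,-1,0,0,0,0],[-12,-2,0,0,0,0],[-19,-3.5,0,0,0,0],[-27,-5,0,0,0,0],[-35,-6.5,0,0,0,0],[-43,-8,0,0,0,0],[-51,-10,0,0,0,0],[-59,-10,0,0,0,0],[-66,-10,0,0,0,0]]'; python3 -m crank '[[-5,0,0,0,0,0],[-9,0,0,0,0,0],[-12,0,0,0,0,0],[-14,0,0,0,0,0],[-14,0,0,0,0,0],[-14,0,0,0,0,0],[-14,0,0,0,0,0]]';  python3 - <<'E'
from h import *
s=observe();print(s["clock"],s["ee_pos"],s["ee_rot"],s["ft_force"])
w=save("wrist","w7");c=save("scene","s7");t=save("top","t7")
g=lambda im,u,v,wd,ht,f:cv2.resize(im[v:v+ht,u:u+wd],None,fx=f,fy=f,interpolation=cv2.INTER_CUBIC)
cv2.imwrite("pics/m7.png",np.hstack([g(w,112,84,300,300,1.5)[:450],g(c,360,120,70,90,5)]))
E
```

```text
clock: 22.67
ee_pos: [0.5535, 0.3002, 0.2855]
ee_rot: [-0.0, -0.124, 0.992, -0.0]
ft_force: [0.7, -0.4, -2.6]
gripper_width: 0.0109
finger_force: 58.4
clock: 23.25
ee_pos: [0.5658, 0.3037, 0.286]
ee_rot: [0.0, -0.124, 0.992, -0.0]
ft_force: [0.2, 0.8, -3.8]
gripper_width: 0.011
finger_force: 58.4
23.25 [0.56584778 0.30372591 0.28595803] [ 1.97695521e-05 -1.24496067e-01  9.92220101e-01 -1.05939732e-05] [ 0.15084393  0.75478982 -3.82702468]
```

View pics/m7.png

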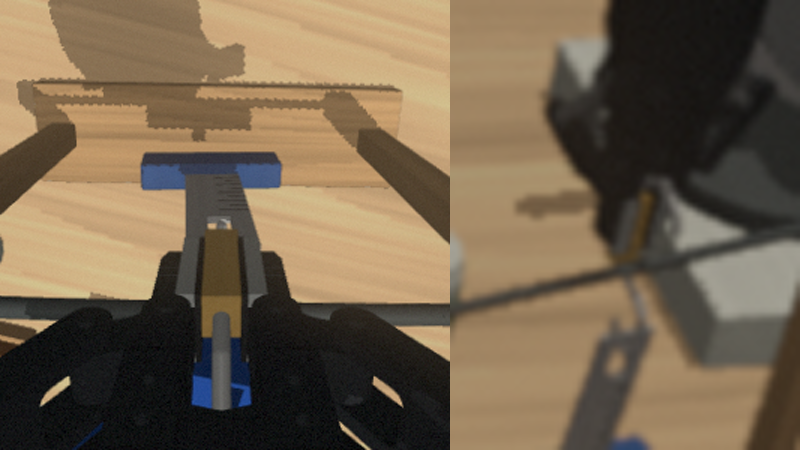

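The wrist view shows the gauge hanging on the hook over the board. The rod crosses behind the gripper from (0,305) to (450,314), nearly parallel to the tool's y.

```bash
python3 - <<'E'
from h import *
s=observe();im=cv2.imread("pics/w7.png");g=cv2.cvtColor(im,cv2.COLOR_BGR2GRAY)
for u in (125,150,175,330,360,390): 
  col=g[270:312,u].astype(int);print(u,col.tolist())
for uv in [(112+30/1.5,84+305/1.5),(112+420/1.5,84+313/1.5)]:
  print((rot(s["ee_rot"]).T@(plane("wrist",uv,.275,s)-s["ee_pos"])).round(4))
E
```

```text
125 [190, 191, 187, 186, 183, 179, 181, 181, 182, 182, 181, 115, 43, 36, 43, 48, 58, 59, 63, 69, 68, 75, 77, 74, 75, 71, 94, 157, 178, 181, 162, 92, 61, 59, 60, 60, 61, 59, 61, 63, 109, 142]
150 [177, 177, 180, 180, 189, 191, 194, 190, 191, 187, 186, 182, 122, 34, 38, 39, 41, 44, 48, 50, 49, 49, 55, 46, 47, 50, 41, 78, 22, 26, 20, 12, 21, 21, 14, 18, 21, 15, 23, 6, 11, 10]
175 [188, 185, 184, 185, 185, 184, 181, 180, 185, 166, 130, 128, 110, 62, 36, 38, 43, 45, 40, 23, 22, 21, 26, 23, 16, 24, 17, 23, 14, 17, 20, 15, 12, 18, 12, 18, 22, 10, 21, 12, 22, 23]
330 [178, 177, 176, 175, 175, 174, 176, 173, 168, 163, 162, 160, 158, 160, 163, 141, 62, 47, 52, 60, 61, 67, 69, 70, 78, 83, 78, 54, 28, 32, 28, 31, 30, 35, 34, 26, 28, 25, 30, 23, 26, 19]
360 [171, 168, 167, 170, 173, 176, 176, 176, 175, 174, 173, 173, 174, 169, 168, 144, 91, 49, 58, 59, 63, 66, 55, 44, 40, 40, 33, 38, 37, 35, 37, 36, 35, 37, 37, 36, 31, 34, 36, 28, 28, 33]
390 [176, 174, 171, 172, 170, 169, 169, 165, 167, 167, 168, 170, 174, 174, 175, 170, 82, 53, 54, 60, 65, 68, 74, 74, 75, 81, 85, 82, 80, 77, 84, 128, 177, 175, 171, 171, 172, 178, 179, 179, 174, 124]
[-0.0175 -0.0697  0.011 ]
[-0.0209  0.0714  0.011 ]
```

```bash
python3 -m crank '[[0,0,1,0,0,1],[0,0,4,0,0,1],[0,0,8,0,0,1],[0,0,13,0,0,1],[0,0,18,0,0,1],[0,0,23,0,0,1],[0,0,28,0,0,1],[0,0,33,0,0,1],[0,0,36,0,0,1],[0,0,37,0,0,1]]' >/dev/null; python3 chk.py 3 &&
python3 -m crank '[[0,0,1,0,0,0],[0,0,2,0,0,0],[0,0,2,0,0,0],[0,0,2,0,0,0]]' >/dev/null; python3 chk.py 1 &&
python3 -m crank '[[0,0,0.5,0,0,0],[0,0,1,0,0,0],[0,0,1,0,0,0]]' >/dev/null; python3 chk.py 1 &&
python3 -m crank '[[0,0,0.5,0,0,0],[0,0,1,0,0,0],[0,0,1,0,0,0]]' >/dev/null; python3 chk.py 1 &&
python3 -m crank '[[0,0,0.5,0,0,0],[0,0,1,0,0,0],[0,0,1,0,0,0]]' >/dev/null; python3 chk.py 1 &&
python3 -m crank '[[0,0,0.5,0,0,0],[0,0,1,0,0,0],[0,0,1,0,0,0]]' >/dev/null; python3 chk.py 1
```

```text
CHK [ 0.57 -0.65 -3.88] [-0.01   0.057 -0.023] [0.5659 0.3037 0.248 ]
CHK [ 0.1  -0.32 -3.43] [-0.034  0.064  0.052] [0.5661 0.3037 0.247 ]
CHK [-0.67 -0.14 -2.7 ] [-0.036  0.034  0.007] [0.5661 0.3038 0.2458]
CHK [ 0.36  0.6  -3.59] [-0.011  0.069  0.019] [0.5661 0.3037 0.2447]
CHK [-0.34  0.37 -2.37] [-0.027  0.002 -0.024] [0.5661 0.3038 0.2439]
CHK [ 0.47 -0.4   1.1 ] [-0.029 -0.167  0.003] [0.5663 0.3039 0.2434]
```

```bash
python3 -m crank '[[0,0,0,0,0,0],[0,0,0,0,0,0],[0,0,0,0,0,0],[0,0,0,0,0,0],[0,0,0,0,0,0],[0,0,0,0,0,0]]' - 20; python3 chk.py 3; python3 -m crank '[[0,0,0,0,0,0],[0,0,0,0,0,0],[0,0,0,0,0,0],[0,0,0,0,0,0],[0,0,0,0,0,0],[0,0,0,0,0,0],[0,0,0,0,0,0],[0,0,0,0,0,0]]' 100; python3 chk.py 3; python3 -m crank '[[3,0,0,0,0,0],[10,0,0,0,0,0],[20,0,0,0,0,0],[35,0,0,0,0,0],[50,0,0,0,0,0],[65,0,0,0,0,0],[80,0,0,0,0,0],[90,0,0,0,0,0],[100,0,0,0,0,0],[100,0,0,0,0,0]]'; python3 chk.py 3;python3 - <<'E'
from h import *
w=save("wrist","w8");c=save("scene","s8")
g=lambda im,u,v,wd,ht,f:cv2.resize(im[v:v+ht,u:u+wd],None,fx=f,fy=f,interpolation=cv2.INTER_CUBIC)
cv2.imwrite("pics/m8.png",np.hstack([g(w,72,94,290,290,1.5)[:430],g(c,345,145,90,108,4)[:430]][0:1]+[cv2.resize(c[145:253,345:435],(360,435))]))
E
```

```text
clock: 26.07
ee_pos: [0.5662, 0.3038, 0.2432]
ee_rot: [0.0, -0.116, 0.993, 0.0]
ft_force: [1.0, 1.0, 5.8]
gripper_width: 0.0115
finger_force: 59.3
CHK [1.   0.98 5.76] [ 0.067 -0.313 -0.043] [0.5662 0.3038 0.2432]
clock: 26.73
ee_pos: [0.5661, 0.3037, 0.2428]
ee_rot: [-0.0, -0.116, 0.993, -0.0]
ft_force: [0.8, 0.3, -0.2]
gripper_width: 0.052
finger_force: 0.0
CHK [ 0.79  0.25 -0.24] [-0.005  0.007  0.018] [0.5661 0.3037 0.2428]
clock: 27.57
ee_pos: [0.4672, 0.2804, 0.2435]
ee_rot: [0.0, -0.116, 0.993, 0.0]
ft_force: [-0.9, -0.3, -0.3]
gripper_width: 0.052
finger_force: 0.0
CHK [-0.9  -0.29 -0.34] [-0.022  0.048 -0.03 ] [0.4672 0.2804 0.2435]Traceback (most recent call last):
  File "<stdin>", line 4, in <module>
    return _nx.concatenate(arrs, 1, dtype=dtype, casting=casting)
           ~~~~~~~~~~~~~~~^^^^^^^^^^^^^^^^^^^^^^^^^^^^^^^^^^^^^^^
ValueError: all the input array dimensions except for the concatenation axis must match exactly, but along dimension 0, the array at index 0 has size 430 and the array at index 1 has size 435
```

View pics/s8.png

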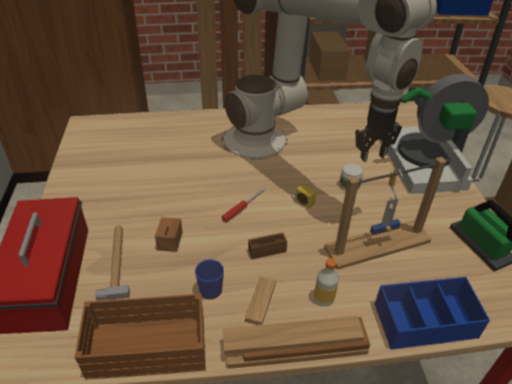

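The scene view shows the gauge hanging from the rod, with its blue base at (385,227) above the board. The rest and the oak block are empty and the bystanders are in place. I'll let the sway settle, check for motion between frames, and hand in.

```bash
for i in 1 2 3 4; do python3 -m crank '[[0,0,0,0,0,0],[0,0,0,0,0,0],[0,0,0,0,0,0],[0,0,0,0,0,0],[0,0,0,0,0,0],[0,0,0,0,0,0],[0,0,0,0,0,0],[0,0,0,0,0,0],[0,0,0,0,0,0],[0,0,0,0,0,0]]' >/dev/null; done; python3 - <<'E'
from h import *
p=[]
for i in range(6):
    im=camera("scene")[205:245,360:415];h=cv2.cvtColor(im,cv2.COLOR_RGB2HSV)
    m=cv2.inRange(h,(100,120,40),(130,255,255));M=cv2.moments(m,True);p.append((round(M["m10"]/M["m00"],2),round(M["m01"]/M["m00"],2)))
print(p,observe()["clock"])
d=[max(np.ptp([a[k] for a in p]) for k in(0,1))]
if d[0]<1.5: print(finish_job())
E
```

```text
[(26.11, 19.78), (25.86, 19.89), (26.11, 19.78), (25.86, 19.89), (25.86, 19.89), (25.86, 19.89)] 31.3
the job is handed in; nothing more can be done
None
```

The depth gauge now hangs on the S-hook from the rail's rod, nearly still, with the gripper clear. I handed the job in at about 31 s; no verdict came back.

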